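Show the returned tin to the counter scanner

TASK

Pick the flat hinged tin of wax melts out of the wooden returns tray and show its underside to the counter scanner: hold the tin in the air, lid side up, centred over the scanner's dark sloping window, its underside parallel to the glass and about 8 cm from it, with the tin's long side along the window's long side (either way round). Finish while still holding the tin still there; do not put it down or let go. Leave the two boxes of scent cards in the tray where they lie, and do not touch the scanner.

Things in the scene. Friction and masses are not known exactly. Their poses are not given: they have to be found in the camera images.
- tin: flat closed hinged tin of wax melts, brownish gold, 59 (x) x 88 (y) x 22 mm high, about 0.09 to 0.15 kg, loose, its lid does not open; lies flat, lid up, in one of the three places of the tray, its long side roughly across the tray's length. Origin: on the underside, at mid-length; the middle of the 59 mm width is at x = -1.5 mm. x is across the width (the two long sides, at x = -31 and +28 mm, are the ones to grip), y along the 88 mm length, z up out of the lid
- cards_a: clear flat box of scent cards, 65 x 92 x 19 mm, whitish, loose, lies flat in the tray; must be left where it lies. Origin: centre of its underside; y along its 92 mm length, z up
- cards_b: clear flat box of scent cards, 65 x 92 x 19 mm, whitish, loose, lies flat in the tray; must be left where it lies. Origin: centre of its underside; y along its 92 mm length, z up
- tray: shallow open wooden tray, fixed to the table, outside 151 (x) x 336 (y) x 34 mm high, walls 8 mm, floor 6 mm thick (things in it stand 6 mm above the table). Three places in a row along its y, 100 mm apart, hold the tin and the two card boxes in any order, with at least about 25 mm beside the tin's long sides for the fingers. Origin: centre of its underside, z up
- plinth_box: fixed dark wooden display plinth behind the work, 290 x 295 x 195 mm high, a tall dark board on top; it stands turned 45 degrees, one corner towards the robot, between the tray and the scanner: keep the arm and the tin on the robot's side of it. Origin: near the centre of its underside; the corner nearest the robot is at about (-137, -147) mm of its own x, y
- scanner: counter code scanner, fixed to the table: a grey slab 104 x 132 x 28 mm on a black foot 115 x 110 mm, sloping at 30 degrees, its highest edge 97 mm above the table. Origin: centre of the foot's underside; its front (the low edge of the slope) faces -x of its own frame
- window: the scanner's dark glass window, 60 (x) x 92 (y) mm. Origin: centre of the outer face of the glass, 72 mm above the table; z is the normal, out of the glass (30 degrees from vertical, leaning to the scanner's front), y along the window's long side (level), x up the slope. The tin is to be held with its origin near (0, 0, 80 mm) of this frame, its z along this z, its y along this y or against it
Things that resemble listed ones, but are neither listed nor needed, are in the scene too. There is more than one size of the tin; the one meant has the size given above.

How it is judged:
By the outcome, as a careful person would: the job done as asked, in the order asked, and still so for the second after the job is handed in, while the arm keeps its last pose, push and grip.
It also fails if it takes over 37 s, if anything falls off the work surface, if the arm or the gripper's body presses on something with over 40 N, if the wrist force passes 120 N, or if a joint passes its speed limit or range.

ROBOT

A 6-joint arm with a two-finger parallel gripper is mounted at the origin on a cart in front of the work surface, level with it; the furniture and walls round the work are solid. World frame = base frame: x ahead of the robot, y to its left, z up, the work surface at z = 0. Lengths are in mm, angles in rad, forces in N, time in s.
With the tool pointing down it reaches from about 300 to 775 mm from the base axis. Payload 14.6 kg.
Tool frame: the origin (TCP) lies on the centre line of the jaws, within the pads' length; the fingertips stand 22 mm ahead of it and the grasp point (between the pads) lies 3 mm ahead of it (manip.tcp_to_tips is the distance from the TCP to the fingertips, in mm); z points along the fingers, y is the direction in which the jaws open and shut (so a half turn about z gives the same grasp; the last joint's range is limited). The gripper opens to 94 mm and grips with 3 to 60 N. Pads are 16 mm wide; open, the fingers measure 119 mm over their backs; the gripper's body (75 mm by 177 mm) begins 78 mm behind the grasp point.
Start: joints at [1.109, 0.3, 1.521, -0, 1.321, -0.067], TCP at [211.54, 507.681, 227.446] pointing down, gripper open.
Joint ranges: [-3.03, 3.03], [-0.79, 2.21], [0.23, 2.52], [-1.04, 4.18], [0, 3.07], [-2.55, 2.55]. Speed limits (rad/s): [2.22, 2.22, 2.57, 3.14, 3.14, 3.14].

INTERFACE

Orientations are given as [roll, pitch, yaw] about the fixed x, y, z axes, in that order (R = Rz(yaw) Ry(pitch) Rx(roll)).
In Python, from cell import manip, vision, workorder gives the robot as it stands.
- The arm moves only by the tool carry_out, never from a script. Its argument "deltas" is a list of rows, each a list of 3 entries, a list of its own where there are three numbers: the shift along the tool's x, y, z in cm, then the turn about the tool's z in degrees, then the opening, from 0 (shut) to 1 (fully open). A call has 1 to 20 rows; each row shifts and turns the commanded pose from where the row before left it, along the tool's axes as they then stand; what a row does not reach is not made up. A row lasts 1/12 s, in which the tool goes at most 41.7 mm and 7.16 degrees, less where a joint would pass 70% of its speed; a pose out of reach is approached as far as the arm can. A call with a gripper value outside its range is refused whole. The fingers move at their own pace and stop on an object; "grip_force" is the grip in N (left out, the last holds). Time passes only in rows, so rows that do not move let the fingers close. It gives the time, the measured TCP pose, the force and the opening at its end, in the units of the state.
- manip.read_state(): the state, without advancing time (a new reading comes with each control period).
- vision.camera(name): name is "scene" or "top" or "wrist"; returns (picture, depth): 480x640x3 uint8, red, green, blue; 480x640 float32, mm along the optical axis (not along the pixel's ray), 0 where there is no reading.
- vision.calibration(name): a dict with "mtx" (3x3 intrinsics, pixels), "distortion" ([k1, k2, p1, p2, k3] as OpenCV has them; the pictures are not rectified), "eye" and "orientation" of the camera in the world. Camera axes: x right, y down, z forward; pixel columns grow to the right and rows downward; lengths in mm; the calibration is good to about 2 mm. A picture is of the moment at which its call begins: read the wrist's pose just before it. calibration takes no time and is no camera call; for the wrist camera it gives the pose at the moment of the call.
- workorder.sign_off(): hands the job in, once; it reports no verdict.
The state is a dict: "clock": time; "joints": joint angles; "qd": joint speeds; "effort": joint torques, N m; "eef_pos": TCP position; "eef_rot": TCP orientation; "wrist_force": force on the tool from outside, world axes, zero at the start; "moment": the same for the moment, N m; "finger_gap": finger opening in mm.
Only numpy, scipy, OpenCV 4.12 (cv2) and the standard library are available. Lean on these libraries where they do the work, as an engineer would, in place of code of your own. Each camera call takes 0.05 s, during which the arm holds its last target.

## Working session

There is one attempt and no reset: what is moved stays moved. The work goes in short steps, Python scripts to look and compute and a tool call to move; the robot and the scene stay as the last step left them, time stands still between calls to the robot, and variables do not carry over. Pictures are saved under pics/ and viewed, and the job is handed in when it is done.

Besides the shell and the picture viewer there is one more tool, called as a command line: name --argument value ..., lists and objects as JSON in quotes. carry_out: Moves the arm, as the interface text tells. Its arguments: {"type":"object","properties":{"deltas":{"type":"array","items":{"type":"array"}},"grip_force":{"type":"number"}},"required":["deltas"]}

```bash
ls; mkdir -p pics
cat > h.py <<'E'
import numpy as np, cv2
from scipy.spatial.transform import Rotation as R
from cell import manip, vision, workorder
def look(n,f):
    c=vision.calibration(n); p,d=vision.camera(n)
    cv2.imwrite(f'pics/{f}.png',cv2.cvtColor(p,cv2.COLOR_RGB2BGR)); np.savez(f'pics/{f}.npz',p=p,d=d,**{k:np.array(v) for k,v in c.items()})
    return p,d,c
E
python3 - <<'E'
from h import *
s=manip.read_state();print(s)
for n in ("scene","top","wrist"):
    p,d,c=look(n,n+'0');print(n,c,(d>0).mean())
E
```

```text
pics
{'clock': 0.0, 'joints': array([ 1.10939784e+00,  3.00461416e-01,  1.52158317e+00,  4.57277489e-06,
        1.32069596e+00, -6.66112947e-02]), 'qd': array([-0.00064009, -0.00106503, -0.00032986,  0.0012692 , -0.00054344,
        0.00213501]), 'effort': array([-7.10666809e-04, -5.31784666e+01, -3.52735770e+01,  7.07986252e-02,
        2.43898766e-02, -5.03134046e-06]), 'eef_pos': array([211.43790555, 507.47688005, 226.89074451]), 'eef_rot': array([-3.14044760e+00, -8.08255437e-05,  2.74680428e+00]), 'wrist_force': array([-0.7549564 ,  0.12522397,  1.06161367]), 'moment': array([-0.03407338, -0.02912419, -0.0280818 ]), 'finger_gap': 93.78328748988184}
scene {'mtx': array([[510.7611759 ,   0.        , 313.5597698 ],
       [  0.        , 510.7611759 , 225.73409004],
       [  0.        ,   0.        ,   1.        ]]), 'distortion': array([-0.04825843,  0.        ,  0.        ,  0.        ,  0.        ]), 'eye': array([  74.80804164, -931.47992308,  562.36456751]), 'orientation': array([-2.01874211,  0.01446622, -0.45869409])} 0.9942578125
top {'mtx': array([[466.34465985,   0.        , 314.48453074],
       [  0.        , 466.34465985, 242.18932374],
       [  0.        ,   0.        ,   1.        ]]), 'distortion': array([-0.02173922,  0.        ,  0.        ,  0.        ,  0.        ]), 'eye': array([ 383.16951474,   10.02925938, 1116.34557041]), 'orientation': array([-2.99013774, -0.01334955, -1.53994948])} 0.9959830729166667
wrist {'mtx': array([[373.20071209,   0.        , 321.06800942],
       [  0.        , 373.20071209, 241.0054614 ],
       [  0.        ,   0.        ,   1.        ]]), 'distortion': array([-0.07246477,  0.        ,  0.        ,  0.        ,  0.        ]), 'eye': array([146.0904933 , 533.5174016 , 384.34400419]), 'orientation': array([ 2.89554618e+00, -5.84250005e-04,  1.17552502e+00])} 0.9959147135416667
```

View pics/top0.png

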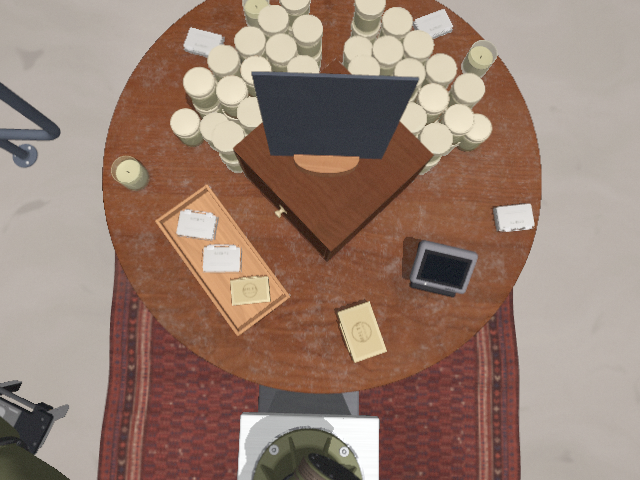

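View pics/scene0.png

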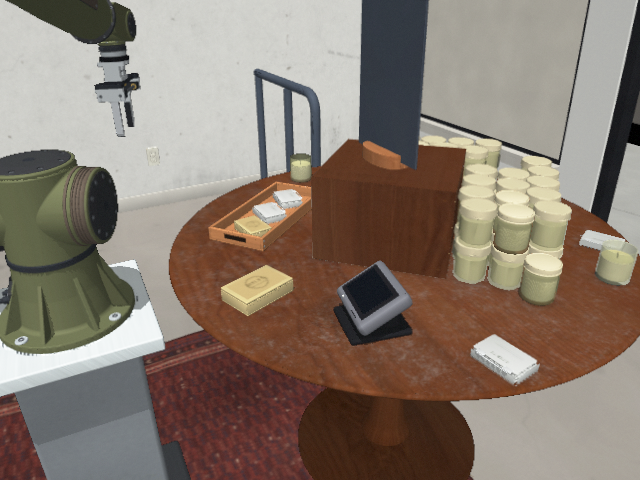

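View pics/wrist0.png

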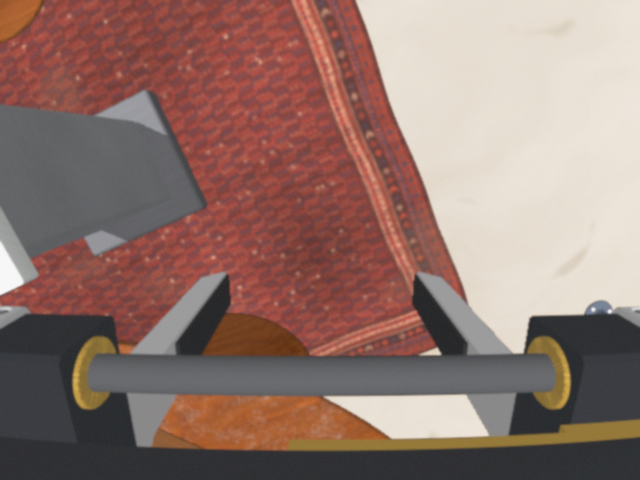

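The gold objects in the top view are one in the tray's near place at (250,290) and one loose on the table at (361,331). The second looks larger, so it is probably the other size. The card boxes are at (197,224) and (222,259), and the scanner is at (444,266). Next I'll measure them and enlarge a crop.

```bash
cat >> h.py <<'E'
def ld(f):
    z=np.load(f'pics/{f}.npz'); return z['p'],z['d'],{k:z[k] for k in('mtx','distortion','eye','orientation')}
def rays(c,uv):
    n=cv2.undistortPoints(np.float64(uv).reshape(-1,1,2),c['mtx'],c['distortion']).reshape(-1,2)
    return R.from_euler('xyz',c['orientation']).apply(np.c_[n,np.ones(len(n))])
def onz(c,uv,z):
    r=rays(c,uv); return c['eye']+r*((z-c['eye'][2])/r[:,2])[:,None]
def bydepth(c,uv,d): return c['eye']+rays(c,uv)*np.asarray(d)[:,None]
def cloud(f):
    p,d,c=ld(f); v,u=np.mgrid[:480,:640]
    return bydepth(c,np.c_[u.ravel(),v.ravel()],d.ravel()).reshape(480,640,3),p,c
def project(c,P):
    M=R.from_euler('xyz',c['orientation']).as_matrix()
    return cv2.projectPoints(np.float64(P),cv2.Rodrigues(M.T)[0],-M.T@c['eye'],c['mtx'],c['distortion'])[0].reshape(-1,2)
def tri(c1,u1,c2,u2):
    a,b=rays(c1,[u1])[0],rays(c2,[u2])[0]
    s=np.linalg.lstsq(np.c_[a,-b],c2['eye']-c1['eye'],rcond=None)[0]
    p,q=c1['eye']+s[0]*a,c2['eye']+s[1]*b; return (p+q)/2,np.linalg.norm(p-q)
E
python3 - <<'E'
from h import *
for f in('top0','scene0'):
    X,p,c=cloud(f); h=cv2.cvtColor(p,cv2.COLOR_RGB2HSV); print(f)
    spots={'top0':[(250,290),(361,331),(197,224),(222,259),(444,268),(514,217),(280,325),(200,380),(330,175)],'scene0':[(252,226),(257,285),(268,212),(288,198),(372,290),(380,165)]}[f]
    for u,v in spots: print((u,v),h[v,u],X[v,u].round(1))
p=cv2.imread('pics/top0.png')
a=cv2.resize(p[175:345,140:400],None,fx=3,fy=3,interpolation=cv2.INTER_CUBIC);cv2.imwrite('pics/c1.png',a)
p=cv2.imread('pics/scene0.png')
a=cv2.resize(p[170:350,200:430],None,fx=3.3,fy=3.3,interpolation=cv2.INTER_CUBIC);cv2.imwrite('pics/c2.png',a)
E
```

```text
top0
(250, 290) [ 21  76 212] [432.6 147.   26.3]
(361, 331) [ 20  78 206] [ 346.8 -112.4   30.5]
(197, 224) [ 15   7 226] [584.4 280.7  26.5]
(222, 259) [ 15   7 226] [503.2 216.9  23.5]
(444, 268) [99 53 34] [ 493.5 -292.9   73. ]
(514, 217) [ 15   7 224] [ 628.4 -480.4   20.4]
(280, 325) [ 10 152 138] [353.9  75.6  -1.1]
(200, 380) [  2 118 104] [ 122.4  408.2 -693.8]
(330, 175) [ 11 131 125] [658.7 -24.7 212.6]
scene0
(252, 226) [ 21 100 201] [427.2 136.2  28.9]
(257, 285) [ 21  98 209] [ 343.  -122.5   30.6]
(268, 212) [ 40   3 227] [495.  202.4  25.5]
(288, 198) [ 45   2 230] [580.3 268.6  23.5]
(372, 290) [117  82  28] [ 493.  -298.7   75.1]
(380, 165) [ 12 146 140] [665.3 -49.  200.4]
```

View pics/c1.png

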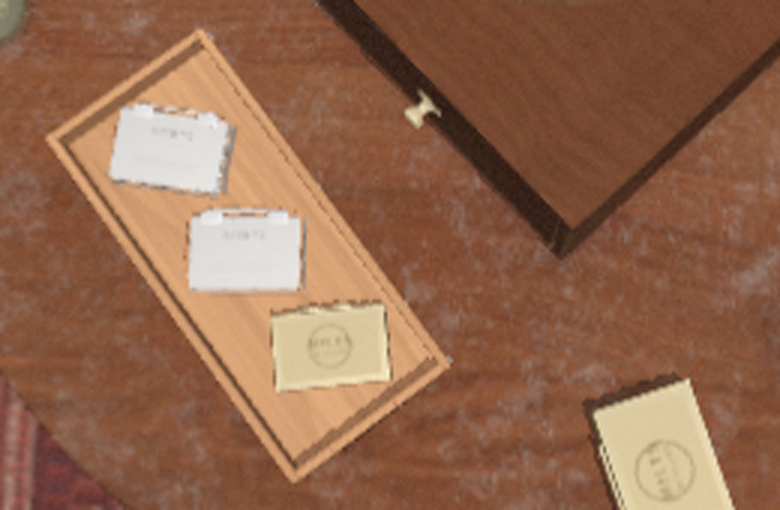

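View pics/c2.png

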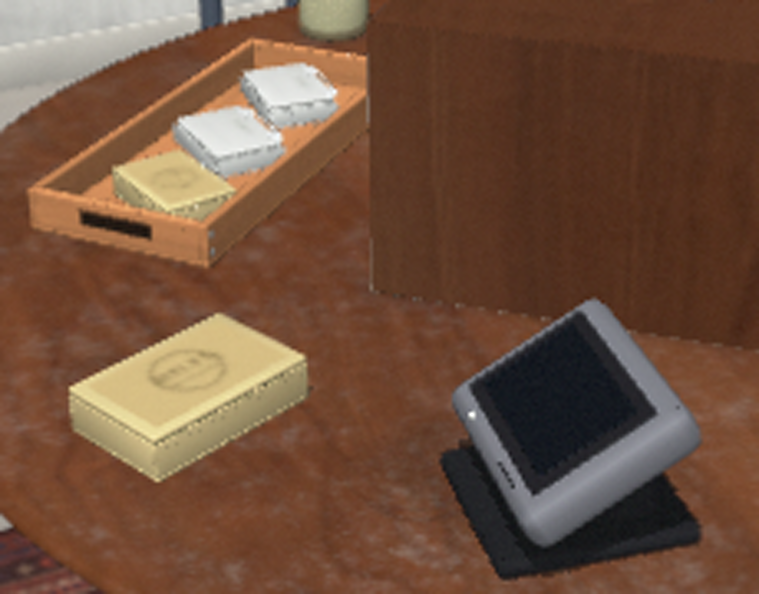

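The crop confirms the choice. The small tin in the tray's near place is the one meant, pending a size check, and the table tin is longer and thicker. Next I'll get the poses of the tin and the window.

Run:
```python
from h import *
def rect(f,seed,mask,z):
    p,d,c=ld(f); n,l=cv2.connectedComponents(mask.astype(np.uint8)); m=(l==l[seed[1],seed[0]]).astype(np.uint8)
    k=max(cv2.findContours(m,cv2.RETR_EXTERNAL,cv2.CHAIN_APPROX_NONE)[0],key=cv2.contourArea)
    P=onz(c,k.reshape(-1,2),z)[:,:2]; r=cv2.minAreaRect(np.float32(P)); return m,r
Xt,pt,ct=cloud('top0'); Xs,ps,cs=cloud('scene0')
ht=cv2.cvtColor(pt,cv2.COLOR_RGB2HSV);hs=cv2.cvtColor(ps,cv2.COLOR_RGB2HSV)
mt=(abs(ht[...,0].astype(int)-21)<6)&(ht[...,1]>50)&(ht[...,1]<125)&(ht[...,2]>150)
ms=(abs(hs[...,0].astype(int)-21)<6)&(hs[...,1]>60)&(hs[...,1]<125)&(hs[...,2]>165)
for nm,st,ss,z in(('tin',(250,290),(252,226),28),('decoy',(361,331),(257,285),31)):
    m,r=rect('top0',st,mt,z);print(nm,'top rect',r, cv2.boxPoints(r).round(1).tolist())
    print(' depth z',np.percentile(Xt[m>0][:,2],[10,50,90]).round(1), m.sum())
    m2,r2=rect('scene0',ss,ms,z);print(' scene rect',r2,np.percentile(Xs[m2>0][:,2],[10,50,90]).round(1))
# tin stamp centroid
# window: dark
for nm,f,X,h,s in(('top','top0',Xt,ht,(444,268)),('scene','scene0',Xs,hs,(372,290))):
    m=(h[...,2]<75).astype(np.uint8)
    n,l=cv2.connectedComponents(m);m=(l==l[s[1],s[0]]).astype(np.uint8)
    k=max(cv2.findContours(m,cv2.RETR_EXTERNAL,cv2.CHAIN_APPROX_NONE)[0],key=cv2.contourArea)
    print(nm,cv2.boundingRect(k),cv2.boxPoints(cv2.minAreaRect(k)).round(1).tolist())
    P=X[m>0]; ctr=np.median(P,0);P=P[np.linalg.norm(P-ctr,axis=1)<60]
    q=P-P.mean(0);w=np.linalg.svd(q,full_matrices=False)[2];nn=w[2]*np.sign(w[2,2])
    print(P.mean(0).round(1),'normal',nn.round(3),'tilt',np.degrees(np.arccos(nn[2])),'az',np.degrees(np.arctan2(nn[1],nn[0])),'rms',(q@nn).std())
for f,(x,y,w,h) in(('top0',(400,230,85,75)),('scene0',(325,250,95,100))):
    p=cv2.imread(f'pics/{f}.png')[y:y+h,x:x+w];cv2.imwrite(f'pics/w_{f}.png',cv2.resize(p,None,fx=6,fy=6,interpolation=cv2.INTER_CUBIC))
```

```text
tin top rect ((433.2193603515625, 147.54278564453125), (62.72902297973633, 89.37152862548828), 7.516726016998291) [[396.29998779296875, 187.6999969482422], [408.0, 99.0999984741211], [470.20001220703125, 107.30000305175781], [458.5, 195.89999389648438]]
 depth z [26.  29.  31.8] 1014
 scene rect ((430.1378173828125, 137.4095458984375), (69.26191711425781, 115.40142822265625), 9.194089889526367) [22.9 29.3 30.8]
decoy top rect ((345.4972839355469, -111.96910095214844), (120.669921875, 82.7269515991211), 20.507238388061523) [[274.5, -94.4000015258789], [303.5, -171.8000030517578], [416.5, -129.60000610351562], [387.5, -52.099998474121094]]
 depth z [28.2 31.1 33.7] 1870
 scene rect ((339.83172607421875, -133.31008911132812), (142.9169158935547, 109.66724395751953), 20.425859451293945) [18.8 30.9 32.4]
top (417, 250, 55, 39) [[416.29998779296875, 278.1000061035156], [423.1000061035156, 248.60000610351562], [471.29998779296875, 259.79998779296875], [464.5, 289.29998779296875]]
[ 491.4 -291.4   73.8] normal [-0.491  0.099  0.866] tilt 30.055020344148225 az 168.6383931768409 rms 1.9218103460631715
scene (343, 265, 56, 55) [[340.1000061035156, 287.6000061035156], [377.20001220703125, 262.79998779296875], [398.6000061035156, 294.8999938964844], [361.5, 319.70001220703125]]
[ 488.7 -297.7   72.5] normal [-0.491  0.094  0.866] tilt 30.008854063256617 az 169.19499913594797 rms 1.111455166206757
```

View pics/w_top0.png

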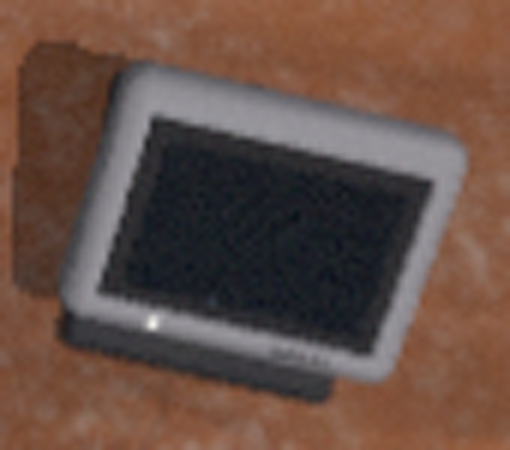

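View pics/w_scene0.png

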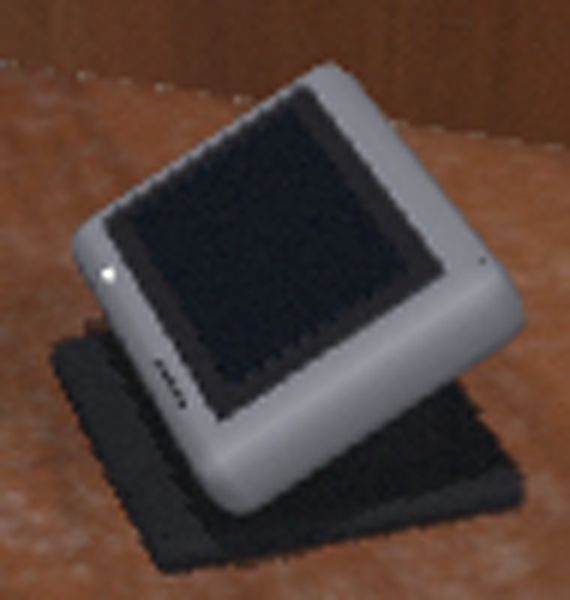

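```bash
python3 - <<'E'
from h import *
Q={}
for f,s in(('top0',(444,268)),('scene0',(372,290))):
    p,d,c=ld(f); q=p.astype(int); v=p.max(2)
    m=((q[...,2]-q[...,0]>=4)&(v<70)).astype(np.uint8)
    m=cv2.morphologyEx(m,cv2.MORPH_CLOSE,np.ones((3,3)));m=cv2.morphologyEx(m,cv2.MORPH_OPEN,np.ones((3,3)))
    n,l=cv2.connectedComponents(m);m=(l==l[s[1],s[0]]).astype(np.uint8)
    k=max(cv2.findContours(m,cv2.RETR_EXTERNAL,cv2.CHAIN_APPROX_NONE)[0],key=cv2.contourArea)
    hull=cv2.convexHull(k); a=cv2.approxPolyN(hull,4) if hasattr(cv2,'approxPolyN') else cv2.approxPolyDP(hull,4,True)
    a=a.reshape(-1,2); print(f,a.tolist(),m.sum()); Q[f]=(a,c)
    X=cloud(f)[0]; P=X[m>0];P=P[np.linalg.norm(P-np.median(P,0),axis=1)<60];print(' centroid',P.mean(0).round(1))
    b=cv2.imread(f'pics/{f}.png');b=cv2.resize(b,None,fx=6,fy=6,interpolation=cv2.INTER_NEAREST)
    cv2.polylines(b,[(a*6+3).astype(np.int32)],True,(0,255,0),1);x,y=a.mean(0).astype(int)*6;cv2.imwrite(f'pics/q_{f}.png',b[y-240:y+240,x-240:x+240])
a1,c1=Q['top0'];a2,c2=Q['scene0']
C=[]
# match by nearest after rough ray onto z=72 plane
import itertools
best=None
for sh in range(4):
  for fl in(1,-1):
    b=np.roll(a2[::fl],sh,0); r=[tri(c1,u,c2,w) for u,w in zip(a1,b)]
    e=sum(x[1] for x in r)
    if best is None or e<best[0]: best=(e,r)
P=np.array([x[0] for x in best[1]]);print('gaps',[round(x[1],1) for x in best[1]]);print(P.round(1));print('centre',P.mean(0).round(1),'sides',np.linalg.norm(P-np.roll(P,1,0),axis=1).round(1))
w=np.linalg.svd(P-P.mean(0))[2];n=w[2]*np.sign(w[2,2]);print('n',n.round(3),np.degrees(np.arccos(n[2])),'az',np.degrees(np.arctan2(n[1],n[0])))
E
cd pics; python3 -c "
import cv2,numpy as np
cv2.imwrite('qq.png',cv2.resize(np.hstack([cv2.imread('q_top0.png'),cv2.imread('q_scene0.png')]),(800,400)))"
```

```text
top0 [[471, 260], [460, 288], [416, 278], [427, 251]] 1236
 centroid [ 489.4 -292.2   72.9]
scene0 [[399, 295], [361, 320], [342, 287], [376, 264]] 1643
 centroid [ 488.8 -297.3   72.5]
gaps [np.float64(1.5), np.float64(1.8), np.float64(1.1), np.float64(3.0)]
[[ 512.4 -349.8   88.4]
 [ 450.2 -335.7   49.9]
 [ 470.2 -234.1   51.7]
 [ 529.6 -250.4   92.4]]
centre [ 490.6 -292.5   70.6] sides [101.   74.4 103.6  73.9]
n [-0.532  0.074  0.844] 32.46353138078813 az 172.0701516398537
```

View pics/qq.png

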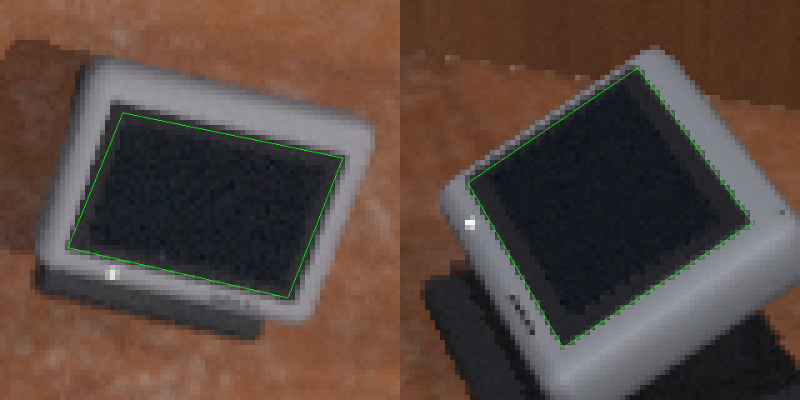

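The tray tin's lid measures 62.7 x 89.4 mm against the 59 x 88 given, so it fits. The decoy is 83 x 121 mm. The window is at about (490,-294,72), with a normal tilted 30° at azimuth 169°.

The moves only turn about the tool's z, yet the final pose needs a 30° tilt. So I'll first test cheaply, with an empty gripper, how the arm behaves at the edge of its reach.

carry_out --deltas '[[[0,0,-4],0,1],[[0,0,-4],0,1],[[0,0,-4],0,1],[[0,0,-4],0,1],[[0,0,-4],0,1],[[0,0,-4],0,1],[[0,0,-4],0,1],[[0,0,-4],0,1],[[0,0,-4],0,1],[[0,0,-4],0,1]]'

```text
clock: 0.98
eef_pos: [211.7, 508.1, 610.1]
eef_rot: [3.139, 0.0, 2.747]
wrist_force: [-0.3, 0.0, 0.7]
finger_gap: 94.1
```

Run:
```python
from h import *
s=manip.read_state();print({k:np.round(v,3) for k,v in s.items()})
X,p,c=cloud('top0')
for u,v in [(55,132),(25,155),(30,120)]:print(X[v,u].round())
```

```text
{'clock': np.float64(0.983), 'joints': array([ 1.109,  0.428,  0.457,  0.   ,  2.253, -0.067]), 'qd': array([ 1.000e-03,  7.150e-01, -1.795e+00, -0.000e+00,  1.084e+00,
        0.000e+00]), 'effort': array([ 1.3000e-01, -6.1595e+01, -2.0202e+01,  5.4000e-02, -1.9820e+00,
       -4.0000e-03]), 'eef_pos': array([211.718, 508.063, 610.053]), 'eef_rot': array([3.139, 0.   , 2.747]), 'wrist_force': array([-0.297,  0.   ,  0.669]), 'moment': array([-0.007, -0.003, -0.006]), 'finger_gap': np.float64(94.125)}
[ 965.  892. -396.]
[ 971. 1162. -672.]
[ 960.  912. -285.]
```

carry_out --deltas '[[[0,0,-4],0,1],[[0,0,-4],0,1],[[0,0,-4],0,1],[[0,0,-4],0,1],[[0,0,-4],0,1],[[0,0,-4],0,1]]'

```text
clock: 1.48
eef_pos: [177.7, 426.0, 711.6]
eef_rot: [3.078, 0.0, 2.747]
wrist_force: [-0.7, 0.2, 0.7]
finger_gap: 93.9
```

Run:
```python
from h import *
s=manip.read_state();print({k:np.round(v,3) for k,v in s.items()}); print(R.from_euler('xyz',s['eef_rot']).as_matrix().round(3))
```

```text
{'clock': np.float64(1.483), 'joints': array([ 1.094,  0.374,  0.235,  0.008,  2.47 , -0.076]), 'qd': array([-0.047, -0.35 ,  0.003,  0.025,  0.198, -0.024]), 'effort': array([ 4.8000e-01, -4.2654e+01, -2.3859e+01, -5.0000e-03, -5.4800e-01,
        5.7000e-02]), 'eef_pos': array([177.657, 426.032, 711.63 ]), 'eef_rot': array([3.078, 0.   , 2.747]), 'wrist_force': array([-0.745,  0.174,  0.668]), 'moment': array([-0.022,  0.006,  0.057]), 'finger_gap': np.float64(93.889)}
[[-0.923  0.384  0.024]
 [ 0.385  0.921  0.058]
 [-0.     0.063 -0.998]]
```

carry_out --deltas '[[[0,0,4],0,1],[[0,0,4],0,1],[[0,0,0],0,1]]'

```text
clock: 1.73
eef_pos: [180.6, 432.4, 665.2]
eef_rot: [3.092, -0.001, 2.747]
wrist_force: [1.6, 2.1, -1.0]
finger_gap: 94.1
```

Run:
```python
from h import *
s=manip.read_state();print({k:np.round(v,3) for k,v in s.items()}); print(R.from_euler('xyz',s['eef_rot']).as_matrix().round(3))
```

```text
{'clock': np.float64(1.733), 'joints': array([ 1.094,  0.249,  0.555,  0.007,  2.289, -0.077]), 'qd': array([-0.002,  0.089, -0.317, -0.   ,  0.157, -0.   ]), 'effort': array([ 1.1440e+00, -7.0613e+01, -3.5239e+01,  8.2000e-02, -1.4260e+00,
       -2.5000e-02]), 'eef_pos': array([180.625, 432.439, 665.232]), 'eef_rot': array([ 3.092e+00, -1.000e-03,  2.747e+00]), 'wrist_force': array([ 1.611,  2.149, -0.961]), 'moment': array([0.007, 0.024, 0.028]), 'finger_gap': np.float64(94.085)}
[[-0.923  0.384  0.018]
 [ 0.385  0.922  0.046]
 [ 0.001  0.05  -0.999]]
```

Pushing past the reach limit tilts the tool outwards, and the tilt mostly persists. That gives a way to reach the 30° tilt. I'll fit the arm's planar geometry so I can pick the push direction.

carry_out --deltas '[[[0,0,0],0,1]]'

```text
clock: 1.82
eef_pos: [180.1, 431.4, 671.2]
eef_rot: [3.082, -0.0, 2.747]
wrist_force: [0.4, -0.3, 1.4]
finger_gap: 93.9
```

Run:
```python
from h import *
from scipy.optimize import least_squares
s=manip.read_state();print({k:np.round(s[k],4) for k in('clock','joints','eef_pos','eef_rot')})
D=[([1.10939784,.300461,1.521583,0,1.320696,-.0666],[211.438,507.477,226.89]),([1.109,.428,.457,0,2.253,-.067],[211.718,508.063,610.053]),([1.094,.374,.235,.008,2.47,-.076],[177.657,426.032,711.63]),([1.094,.249,.555,.007,2.289,-.077],[180.625,432.439,665.232]),(s['joints'],s['eef_pos'])]
q=np.array([a for a,b in D]);P=np.array([b for a,b in D])
e=np.c_[np.cos(q[:,0]),np.sin(q[:,0])]
r=(P[:,:2]*e).sum(1);lat=-P[:,0]*e[:,1]+P[:,1]*e[:,0];print('r',r,'lat',lat)
def f(x):
    o,h,L1,L2,e2,Lt=x;a=q[:,1];b=a+q[:,2];g=b+q[:,4]
    return np.r_[o+L1*np.sin(a)+L2*np.sin(b)+e2*np.cos(b)+Lt*np.sin(g)-r, h+L1*np.cos(a)+L2*np.cos(b)-e2*np.sin(b)+Lt*np.cos(g)-P[:,2]]
# priors weak
x0=np.array([0,300,400,400,0,250.]);S=least_squares(lambda x:np.r_[f(x),0.003*(x-x0)],x0);print(S.x.round(1),f(S.x).round(1))
X,p,c=cloud('top0')
for u,v in[(333,80),(333,100),(333,150),(260,75),(415,80),(328,258),(236,152),(432,155)]:print((u,v),X[v,u].round())
```

```text
{'clock': np.float64(1.8167), 'joints': array([ 1.0941,  0.2514,  0.5347,  0.007 ,  2.2957, -0.077 ]), 'eef_pos': array([180.1034, 431.3665, 671.1539]), 'eef_rot': array([ 3.0816e+00, -3.0000e-04,  2.7467e+00])}
r [548.54288344 549.17765321 460.04959321 467.10413853 465.91649267] lat [36.60107103 36.82972582 37.67819604 37.98161542 37.89577098]
[ -0.6 223.4 425.8 447.6  40.7 252.6] [ 0.  -0.   0.1  0.  -0.1 -0.   0.2 -0.1 -0.2  0.1]
(333, 80) [696. -13. 527.]
(333, 100) [697. -16. 466.]
(333, 150) [698. -28. 250.]
(260, 75) [697.  85. 533.]
(415, 80) [ 697. -123.  534.]
(328, 258) [507. -30.  81.]
(236, 152) [707. 170. 194.]
(432, 155) [ 715. -235.  195.]
```

Run:
```python
from h import *
X,p,c=cloud('top0');h=cv2.cvtColor(p,cv2.COLOR_RGB2HSV)
def rect(m,seed,z):
    n,l=cv2.connectedComponents(m.astype(np.uint8));m=(l==l[seed[1],seed[0]]).astype(np.uint8)
    k=max(cv2.findContours(m,cv2.RETR_EXTERNAL,cv2.CHAIN_APPROX_NONE)[0],key=cv2.contourArea).reshape(-1,2)
    return cv2.minAreaRect(np.float32(onz(c,k,z)[:,:2]))
tin=rect((abs(h[...,0].astype(int)-21)<6)&(h[...,1]>50)&(h[...,1]<125)&(h[...,2]>150),(250,290),28)
mw=(h[...,1]<30)&(h[...,2]>190)
A=rect(mw,(222,259),25);B=rect(mw,(197,224),25)
# tray: outer rim corners by mask of light wood plus contents
mt=((h[...,2]>170)&(h[...,0]<30)).astype(np.uint8)
mt=cv2.morphologyEx(mt,cv2.MORPH_CLOSE,np.ones((7,7)))
n,l=cv2.connectedComponents(mt);k=max(cv2.findContours((l==l[275,220]).astype(np.uint8),cv2.RETR_EXTERNAL,2)[0],key=cv2.contourArea).reshape(-1,2)
T=cv2.minAreaRect(np.float32(onz(c,k,34)[:,:2]))
for nme,r in(('tin',tin),('A',A),('B',B),('tray',T)):print(nme,r,cv2.boxPoints(r).round(0).tolist())
tb=cv2.boxPoints(T);tc=np.array(T[0]);L=[np.linalg.norm(tb[1]-tb[0]),np.linalg.norm(tb[2]-tb[1])]
inner=((cv2.boxPoints((T[0],(T[1][0]-16,T[1][1]-16),T[2])))).astype(np.float32);Ab=cv2.boxPoints(A).astype(np.float32)
def mind(P,Q,ins):# signed clearance over finger outline pts
    pts=np.concatenate([np.linspace(P[i],P[(i+1)%4],12) for i in range(4)])
    d=[cv2.pointPolygonTest(Q,(float(a),float(b)),True) for a,b in pts];return min(d) if ins else -max(d)
jaw=tin[2] if tin[1][0]<tin[1][1] else tin[2]+90
ja=np.radians(jaw);ex=np.array([np.cos(ja),np.sin(ja)]);ey=np.array([-ex[1],ex[0]]);tc=np.array(tin[0])
for gap in(70,74,78,84,94):
  for off in(-10,-5,0,5):
    o=[]
    for s in(1,-1):
      ctr=tc+ey*off+ex*s*(gap/2+6.25);F=cv2.boxPoints((tuple(map(float,ctr)),(12.5,22.),float(jaw)))
      o+=[mind(F,inner,True),mind(F,Ab,False)]
    print(gap,off,np.round(o,1))
```

```text
tin ((433.2193603515625, 147.54278564453125), (62.72902297973633, 89.37152862548828), 7.516726016998291) [[396.0, 188.0], [408.0, 99.0], [470.0, 107.0], [458.0, 196.0]]
A ((505.4447326660156, 218.86737060546875), (61.523311614990234, 84.95948028564453), 1.8824009895324707) [[473.0, 260.0], [476.0, 175.0], [538.0, 177.0], [535.0, 262.0]]
B ((585.1306762695312, 282.9484558105469), (86.9574203491211, 62.67848205566406), 84.16626739501953) [[550.0, 243.0], [612.0, 237.0], [621.0, 323.0], [558.0, 329.0]]
tray ((504.3135070800781, 216.5340576171875), (335.8323059082031, 151.75079345703125), 38.4277458190918) [[326.0, 172.0], [420.0, 53.0], [683.0, 261.0], [589.0, 380.0]]
70 -10 [15.6 20.8  9.8 83.8]
70 -5 [19.9 15.8 12.4 82.7]
70 0 [24.2 10.8 14.9 81.9]
70 5 [28.5  5.8 17.5 81.4]
74 -10 [14.6 20.6  8.1 85.8]
74 -5 [18.9 15.6 10.7 84.7]
74 0 [23.1 10.6 13.2 83.9]
74 5 [27.4  5.7 15.8 83.4]
78 -10 [13.5 20.4  6.4 87.7]
78 -5 [17.8 15.4  8.9 86.6]
78 0 [22.1 10.4 11.5 85.9]
78 5 [26.4  5.5 14.1 85.4]
84 -10 [12.  20.1  3.8 90.6]
84 -5 [16.3 15.1  6.4 89.6]
84 0 [20.6 10.1  8.9 88.8]
84 5 [24.9  5.2 11.5 88.4]
94 -10 [ 9.4 19.6 -0.5 95.5]
94 -5 [13.7 14.6  2.1 94.5]
94 0 [18.   9.6  4.6 93.8]
94 5 [22.3  4.7  7.2 93.3]
```

Tray A/B boxes, tin and tray rim fit well: the tray measures 336 x 152 mm. I'll go down over the tin with the fingers clear, at opening 0.83. The residual 3.4° tool tilt is accounted for. Next I'll compute the move rows.

```bash
cat >> h.py <<'E'
def plan(goal,turn,n,mx=4.1):
    "rows (tool x,y,z cm, turn deg) for straight line to goal, with turn spread over n rows"
    s=manip.read_state();Rt=R.from_euler('xyz',s['eef_rot']);p=s['eef_pos'];D=(np.array(goal)-p)/10/n
    out=[];a=turn/n;err=np.zeros(3)
    for i in range(n):
        v=np.round(Rt.inv().apply(D+err),1);err=D+err-Rt.apply(v)
        out.append([v.tolist(),round(a,1),.83]);Rt=Rt*R.from_euler('z',round(a,1),degrees=True)
    print(s['clock'],p.round(1),np.linalg.norm(D));print(str(out).replace('-0.0','0'));return Rt
E
python3 - <<'E'
from h import *
s=manip.read_state();Rt=R.from_euler('xyz',s['eef_rot']);c=vision.calibration('wrist')
Rc=R.from_euler('xyz',c['orientation']);rel=(Rt.inv()*Rc);off=Rt.inv().apply(c['eye']-s['eef_pos']);print(off,rel.as_matrix().round(3))
np.savez('wc.npz',off=off,rel=rel.as_matrix())
for z in(150,200,250):
  for dx in(0,-40,-80):
    # tool yaw such that tool y az 7.5
    R2=R.from_matrix(np.c_[[np.cos(np.radians(97.5)),np.sin(np.radians(97.5)),0],[np.cos(np.radians(7.5)),np.sin(np.radians(7.5)),0],[0,0,-1]])
    g=np.array([433,147.5,z])+R2.apply([dx,0,0]);cc=dict(c);cc['eye']=g+R2.apply(off);cc['orientation']=(R2*rel).as_euler('xyz')
    print(z,dx,g.round(),project(cc,[[433.,147.5,28.]]).round())
plan([433,147.5,200],60,15)
E
```

```text
[  70.36164367   -1.27489536 -157.46088829] [[-0.    -0.97  -0.244]
 [ 1.    -0.001  0.001]
 [-0.002 -0.244  0.97 ]]
150 0 [433. 148. 150.] [[322. 241.]]
150 -40 [438. 108. 150.] [[322. 189.]]
150 -80 [443.  68. 150.] [[322. 134.]]
200 0 [433. 148. 200.] [[322. 228.]]
200 -40 [438. 108. 200.] [[322. 183.]]
200 -80 [443.  68. 200.] [[322. 136.]]
250 0 [433. 148. 250.] [[322. 218.]]
250 -40 [438. 108. 250.] [[322. 178.]]
250 -80 [443.  68. 250.] [[322. 138.]]
1.8167 [180.1 431.4 671.2] 4.036075393014292
[[[-2.3, -1.3, 3.1], 4.0, 0.83], [[-2.4, -1.1, 3.0], 4.0, 0.83], [[-2.4, -1.0, 3.1], 4.0, 0.83], [[-2.5, -0.7, 3.1], 4.0, 0.83], [[-2.5, -0.7, 3.0], 4.0, 0.83], [[-2.6, -0.4, 3.1], 4.0, 0.83], [[-2.6, -0.2, 3.1], 4.0, 0.83], [[-2.7, -0.1, 3.1], 4.0, 0.83], [[-2.6, 0.1, 3.0], 4.0, 0.83], [[-2.6, 0.3, 3.1], 4.0, 0.83], [[-2.6, 0.5, 3.1], 4.0, 0.83], [[-2.5, 0.7, 3.0], 4.0, 0.83], [[-2.5, 0.8, 3.1], 4.0, 0.83], [[-2.4, 1.0, 3.1], 4.0, 0.83], [[-2.3, 1.2, 3.0], 4.0, 0.83]]
```

carry_out --deltas '[[[-2.3,-1.3,3.1],4,0.83],[[-2.4,-1.1,3.0],4,0.83],[[-2.4,-1.0,3.1],4,0.83],[[-2.5,-0.7,3.1],4,0.83],[[-2.5,-0.7,3.0],4,0.83],[[-2.6,-0.4,3.1],4,0.83],[[-2.6,-0.2,3.1],4,0.83],[[-2.7,-0.1,3.1],4,0.83],[[-2.6,0.1,3.0],4,0.83],[[-2.6,0.3,3.1],4,0.83],[[-2.6,0.5,3.1],4,0.83],[[-2.5,0.7,3.0],4,0.83],[[-2.5,0.8,3.1],4,0.83],[[-2.4,1.0,3.1],4,0.83],[[-2.3,1.2,3.0],4,0.83],[[0,0,0],0,0.83],[[0,0,0],0,0.83]]'

```text
clock: 3.23
eef_pos: [437.9, 163.0, 215.1]
eef_rot: [3.108, -0.054, 1.726]
wrist_force: [0.5, -0.1, 0.3]
finger_gap: 78.5
```

Run:
```python
from h import *
s=manip.read_state();print({k:np.round(s[k],4) for k in('clock','joints','qd','eef_pos','eef_rot','finger_gap')}); print(R.from_euler('xyz',s['eef_rot']).as_matrix().round(3))
p,d,c=look('wrist','wrist1')
X,p,c=cloud('wrist1')
print(X[225,320],X[235,325])
```

```text
{'clock': np.float64(3.2333), 'joints': array([0.2511, 0.1022, 1.7895, 0.0534, 1.2116, 0.0792]), 'qd': array([ 0.0377, -0.0556, -0.0073,  0.0023,  0.0102, -0.0034]), 'eef_pos': array([437.8679, 162.9512, 215.0578]), 'eef_rot': array([ 3.108 , -0.0535,  1.7258]), 'finger_gap': np.float64(78.4508)}
[[-0.154  0.988  0.025]
 [ 0.987  0.153  0.058]
 [ 0.054  0.034 -0.998]]
[441.36975515 172.59295351  29.34106113] [447.47031619 163.89636727  29.54283775]
```

View pics/wrist1.png

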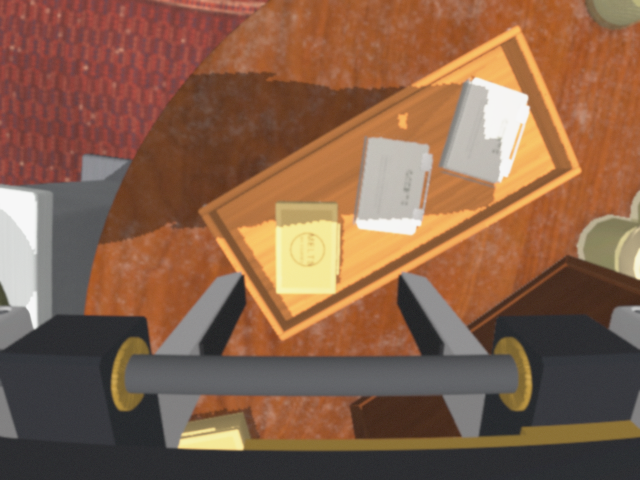

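The wrist view shows the tin at (307,248), half in the arm's shadow, with card boxes at (394,184) and (487,130). I'll measure the lid with this view and triangulate it against the top view.

Run:
```python
from h import *
p,d,c=ld('wrist1');h=cv2.cvtColor(p,cv2.COLOR_RGB2HSV)
m=((h[...,0]>18)&(h[...,0]<32)&(h[...,1]>60)&(h[...,1]<185)&(h[...,2]>90)).astype(np.uint8)
m[:195]=0;m[300:]=0;m[:,:265]=0;m[:,350:]=0
m=cv2.morphologyEx(m,cv2.MORPH_CLOSE,np.ones((5,5)));m=cv2.morphologyEx(m,cv2.MORPH_OPEN,np.ones((3,3)))
k=max(cv2.findContours(m,cv2.RETR_EXTERNAL,cv2.CHAIN_APPROX_NONE)[0],key=cv2.contourArea)
r=cv2.minAreaRect(np.float32(onz(c,k.reshape(-1,2),28)[:,:2]));print(r)
print('pix',cv2.minAreaRect(k))
pt,dt,ct=ld('top0');a=cv2.boxPoints(cv2.minAreaRect(np.float32(onz(ct,[[0,0]],28)[:,:2])))
# triangulate lid rect centres (pixel quads centres)
ht=cv2.cvtColor(pt,cv2.COLOR_RGB2HSV);mt=((abs(ht[...,0].astype(int)-21)<6)&(ht[...,1]>50)&(ht[...,1]<125)&(ht[...,2]>150)).astype(np.uint8)
n,l=cv2.connectedComponents(mt);kt=max(cv2.findContours((l==l[290,250]).astype(np.uint8),cv2.RETR_EXTERNAL,2)[0],key=cv2.contourArea)
print('tri',tri(ct,cv2.minAreaRect(kt)[0],c,cv2.minAreaRect(k)[0]))
b=cv2.imread('pics/wrist1.png');cv2.drawContours(b,[k],-1,(0,0,255),1);cv2.imwrite('pics/k1.png',cv2.resize(b[170:350,180:520],None,fx=2.3,fy=2.3,interpolation=cv2.INTER_NEAREST))
```

```text
((428.4292297363281, 145.13543701171875), (70.72669219970703, 93.90878295898438), 7.102161407470703)
pix ((302.0, 250.0), (96.0, 74.0), 90.0)
tri (array([430.2965408 , 147.09387508,  33.53424031]), np.float64(4.558515708172199))
```

View pics/k1.png

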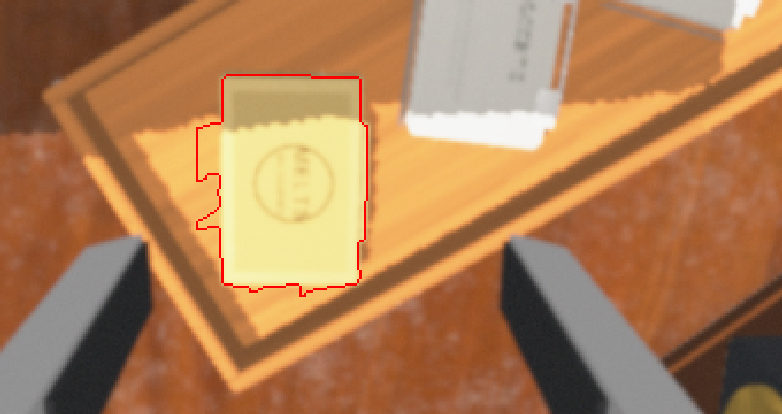

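Run:
```python
from h import *
p,d,c=ld('wrist1')
q=onz(c,[[276.5,202.6],[336.5,202.6],[336.5,293.5],[276.5,293.5],[306.5,248],[307.4,249.6]],28);print(q.round(1))
print(np.linalg.norm(np.diff(q[:5],axis=0),axis=1).round(1),'centre',q[:4].mean(0))
ct=ld('top0')[2]; # stamp in top crop (330,345)/3+(140,175)
st=[140+330/3-.3,175+345/3-.3];print(st,onz(ct,[st],28).round(1));print(tri(ct,st,c,[307.4,249.6]))
e=q[1]-q[0];print('jaw az',np.degrees(np.arctan2(e[1],e[0])),np.degrees(np.arctan2(*(q[2]-q[3])[[1,0]])))
```

```text
[[398.2 187.3  28. ]
 [453.5 195.6  28. ]
 [467.7 107.8  28. ]
 [409.7  99.5  28. ]
 [432.1 148.6  28. ]
 [433.1 147.2  28. ]]
[55.9 88.9 58.6 54. ] centre [432.28400815 147.54408294  28.        ]
[249.7, 289.7] [[433.2 147.6  28. ]]
(array([433.1211982 , 147.43293918,  28.95431092]), np.float64(0.005057208418585804))
jaw az 8.537813803760903 8.106013251198396
```

Both views agree: the lid centre is at (433,147.5), its height is 29 mm, and the jaw azimuth is about 8°, with the tool at 8.8°. Now descending in two stages.

Run:
```python
from h import *
plan([432.5,143.7,80],0,4)
```

```text
3.2833 [437.5 163.6 216. ] 3.4390800820469085
[[[-0.7, -0.3, 3.4], 0.0, 0.83], [[-0.6, -0.3, 3.3], 0.0, 0.83], [[-0.7, -0.4, 3.4], 0.0, 0.83], [[-0.6, -0.3, 3.3], 0.0, 0.83]]
```

carry_out --deltas '[[[-0.7,-0.3,3.4],0,0.83],[[-0.6,-0.3,3.3],0,0.83],[[-0.7,-0.4,3.4],0,0.83],[[-0.6,-0.3,3.3],0,0.83],[[0,0,0],0,0.83],[[0,0,0],0,0.83]]'

```text
clock: 3.78
eef_pos: [430.8, 144.0, 79.8]
eef_rot: [3.108, -0.054, 1.728]
wrist_force: [0.6, -0.0, 0.4]
finger_gap: 77.9
```

Run:
```python
from h import *
plan([432.5,143.7,32],0,3)
```

```text
3.7833 [430.8 144.   79.8] 1.5931553071469107
[[[-0.1, 0.0, 1.6], 0.0, 0.83], [[-0.1, 0.0, 1.6], 0.0, 0.83], [[-0.1, 0.0, 1.6], 0.0, 0.83]]
```

carry_out --deltas '[[[-0.1,0.1,1.6],0,0.83],[[-0.1,0.1,1.6],0,0.83],[[-0.1,0,1.6],0,0.83],[[0,0,0],0,0.83]]' --grip_force 20

```text
clock: 4.12
eef_pos: [434.4, 144.1, 31.1]
eef_rot: [3.107, -0.054, 1.728]
wrist_force: [0.8, -0.9, -1.2]
finger_gap: 78.0
```

carry_out --deltas '[[[0,0,0],0,0.5],[[0,0,0],0,0.4],[[0,0,0],0,0.3],[[0,0,0],0,0.3],[[0,0,0],0,0.3],[[0,0,0],0,0.3],[[0,0,0],0,0.3]]' --grip_force 25

```text
clock: 4.7
eef_pos: [433.9, 143.5, 31.7]
eef_rot: [3.107, -0.054, 1.727]
wrist_force: [-2.0, 0.9, 11.4]
finger_gap: 58.8
```

Run:
```python
from h import *
s=manip.read_state();print({k:np.round(v,3) for k,v in s.items()})
```

```text
{'clock': np.float64(4.7), 'joints': array([0.211, 0.36 , 1.973, 0.074, 0.772, 0.003]), 'qd': array([-0.004, -0.   ,  0.002, -0.001,  0.   ,  0.   ]), 'effort': array([-6.4700e-01, -4.1441e+01, -2.2759e+01, -1.4500e-01, -8.2600e-01,
        4.0000e-03]), 'eef_pos': array([433.935, 143.528,  31.685]), 'eef_rot': array([ 3.107, -0.054,  1.727]), 'wrist_force': array([-2.008,  0.859, 11.376]), 'moment': array([0.123, 0.754, 0.007]), 'finger_gap': np.float64(58.765)}
```

The jaws closed at 58.8 mm, which matches the tin's width. Lifting gently, then checking.

carry_out --deltas '[[[0,0,-0.5],0,0.3],[[0,0,-1],0,0.3],[[0,0,-2],0,0.3],[[0,0,-3],0,0.3],[[0,0,-3],0,0.3],[[0,0,0],0,0.3],[[0,0,0],0,0.3]]' --grip_force 30

```text
clock: 5.28
eef_pos: [431.4, 137.7, 126.8]
eef_rot: [3.105, -0.053, 1.727]
wrist_force: [0.5, 0.3, -1.9]
finger_gap: 58.8
```

Run:
```python
from h import *
s=manip.read_state();print({k:np.round(s[k],3) for k in('clock','eef_pos','eef_rot','wrist_force','finger_gap')})
look('scene','scene2')
b=cv2.imread('pics/scene2.png');cv2.imwrite('pics/s2.png',cv2.resize(b[100:300,150:400],None,fx=3,fy=3,interpolation=cv2.INTER_CUBIC))
plan([480,-102,620],20,16)
```

```text
{'clock': np.float64(5.283), 'eef_pos': array([431.412, 137.727, 126.794]), 'eef_rot': array([ 3.105, -0.053,  1.727]), 'wrist_force': array([ 0.518,  0.297, -1.906]), 'finger_gap': np.float64(58.8)}
5.3333 [430.7 137.6 125.4] 3.448915139929174
[[[-1.4, 0.2, -3.2], 1.2, 0.83], [[-1.3, 0.2, -3.1], 1.2, 0.83], [[-1.4, 0.2, -3.2], 1.2, 0.83], [[-1.3, 0.3, -3.2], 1.2, 0.83], [[-1.4, 0.3, -3.1], 1.2, 0.83], [[-1.3, 0.3, -3.2], 1.2, 0.83], [[-1.3, 0.3, -3.1], 1.2, 0.83], [[-1.3, 0.4, -3.2], 1.2, 0.83], [[-1.3, 0.4, -3.2], 1.2, 0.83], [[-1.4, 0.4, -3.1], 1.2, 0.83], [[-1.2, 0.5, -3.2], 1.2, 0.83], [[-1.3, 0.5, -3.2], 1.2, 0.83], [[-1.3, 0.5, -3.1], 1.2, 0.83], [[-1.3, 0.5, -3.2], 1.2, 0.83], [[-1.2, 0.6, -3.2], 1.2, 0.83], [[-1.3, 0.6, -3.1], 1.2, 0.83]]
```

View pics/s2.png

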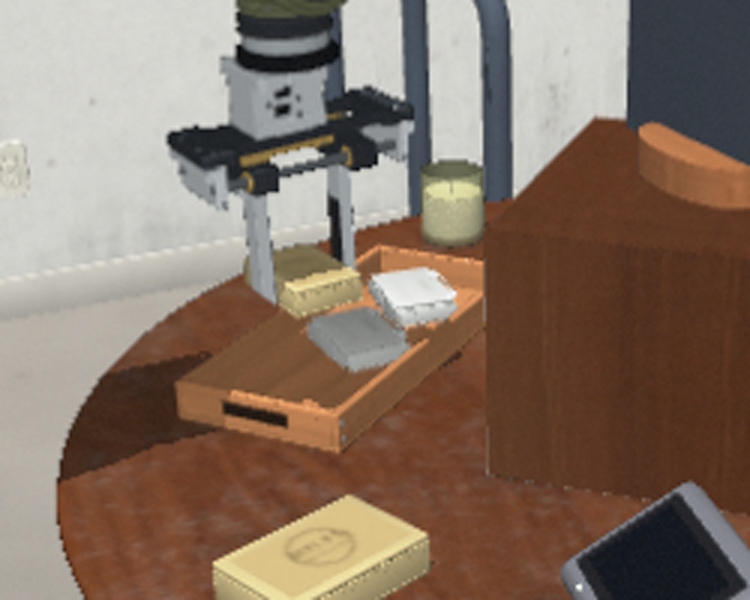

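The tin is held squarely, seen at (320,290) in the crop, and both card boxes are undisturbed. Next, up to the area for tilting.

carry_out --deltas '[[[-1.4,0.2,-3.2],1.2,0.3],[[-1.3,0.2,-3.1],1.2,0.3],[[-1.4,0.2,-3.2],1.2,0.3],[[-1.3,0.3,-3.2],1.2,0.3],[[-1.4,0.3,-3.1],1.2,0.3],[[-1.3,0.3,-3.2],1.2,0.3],[[-1.3,0.3,-3.1],1.2,0.3],[[-1.3,0.4,-3.2],1.2,0.3],[[-1.3,0.4,-3.2],1.2,0.3],[[-1.4,0.4,-3.1],1.2,0.3],[[-1.2,0.5,-3.2],1.2,0.3],[[-1.3,0.5,-3.2],1.2,0.3],[[-1.3,0.5,-3.1],1.2,0.3],[[-1.3,0.5,-3.2],1.2,0.3],[[-1.2,0.6,-3.2],1.2,0.3],[[-1.3,0.6,-3.1],1.2,0.3]]'

```text
clock: 6.67
eef_pos: [480.7, -102.5, 618.6]
eef_rot: [3.13, -0.061, 1.391]
wrist_force: [-0.8, 0.0, -0.4]
finger_gap: 58.8
```

```bash
cat >> h.py <<'E'
def st():
    s=manip.read_state();M=R.from_euler('xyz',s['eef_rot']).as_matrix();p=s['eef_pos']
    print('t',round(float(s['clock']),2),'p',p.round(1),'q',np.round(s['joints'],3),'r',np.hypot(*p[:2]).round(1),'az',np.degrees(np.arctan2(p[1],p[0])).round(1),'gap',np.round(s['finger_gap'],1),'F',s['wrist_force'].round(1))
    print('tilt',np.degrees(np.arccos(-M[2,2])).round(2),'tilt az',np.degrees(np.arctan2(M[1,2],M[0,2])).round(1),'toolz',M[:,2].round(3),'y az',np.degrees(np.arctan2(M[1,1],M[0,1])).round(1));print(M.round(3))
    return s,M
E
python3 -c "
from h import *
st()"
```

```text
t 6.67 p [ 480.7 -102.5  618.6] q [-0.316  0.249  0.682  0.077  2.206 -0.09 ] r 491.5 az -12.0 gap 58.8 F [-0.8  0.  -0.4]
tilt 3.57 tilt az 68.9 toolz [ 0.022  0.058 -0.998] y az -10.3
[[ 0.178  0.984  0.022]
 [ 0.982 -0.179  0.058]
 [ 0.061  0.012 -0.998]]
```

carry_out --deltas '[[[0,2.5,-3.2],0,0.3],[[0,2.5,-3.2],0,0.3],[[0,2.5,-3.2],0,0.3],[[0,2.5,-3.2],0,0.3],[[0,2.5,-3.2],0,0.3],[[0,2.6,-3.1],0,0.3],[[0,2.6,-3.1],0,0.3],[[0,2.7,-3.0],0,0.3]]'

```text
clock: 7.33
eef_pos: [519.1, -114.3, 675.9]
eef_rot: [3.023, -0.063, 1.392]
wrist_force: [0.1, 0.1, -0.3]
finger_gap: 58.9
```

```bash
python3 -c "
from h import *
st()"
```

```text
t 7.33 p [ 519.1 -114.3  675.9] q [-0.323  0.453  0.235  0.11   2.342 -0.059] r 531.5 az -12.4 gap 58.9 F [ 0.1  0.1 -0.3]
tilt 7.71 tilt az 17.5 toolz [ 0.128  0.04  -0.991] y az -10.6
[[ 0.177  0.976  0.128]
 [ 0.982 -0.183  0.04 ]
 [ 0.063  0.118 -0.991]]
```

carry_out --deltas '[[[0,2.7,-3.0],0,0.3],[[0,2.7,-3.0],0,0.3],[[0,2.8,-3.0],0,0.3],[[0,2.8,-3.0],0,0.3],[[0,2.9,-2.9],0,0.3],[[0,2.9,-2.9],0,0.3],[[0,3.0,-2.8],0,0.3],[[0,3.0,-2.8],0,0.3],[[0,3.1,-2.7],0,0.3],[[0,3.1,-2.7],0,0.3]]'

```text
clock: 8.17
eef_pos: [535.6, -122.6, 704.0]
eef_rot: [2.837, -0.066, 1.393]
wrist_force: [1.2, -0.0, -1.2]
finger_gap: 58.5
```

```bash
python3 -c "
from h import *
st()"
```

```text
t 8.17 p [ 535.6 -122.6  704. ] q [-0.342  0.415  0.236  0.137  2.195 -0.057] r 549.4 az -12.9 gap 58.5 F [ 1.2 -0.  -1.2]
tilt 17.85 tilt az 1.6 toolz [ 0.306  0.009 -0.952] y az -11.4
[[ 0.177  0.935  0.306]
 [ 0.982 -0.189  0.009]
 [ 0.066  0.299 -0.952]]
```

carry_out --deltas '[[[0,3.2,-2.6],0,0.3],[[0,3.2,-2.6],0,0.3],[[0,3.3,-2.5],0,0.3],[[0,3.3,-2.4],0,0.3],[[0,3.4,-2.3],0,0.3],[[0,3.4,-2.3],0,0.3],[[0,3.5,-2.2],0,0.3],[[0,3.5,-2.2],0,0.3],[[0,3.5,-2.1],0,0.3]]'

```text
clock: 8.92
eef_pos: [557.6, -130.6, 735.5]
eef_rot: [2.646, -0.067, 1.393]
wrist_force: [0.1, -0.7, -1.3]
finger_gap: 58.7
```

```bash
python3 -c "
from h import *
st()"
```

```text
t 8.92 p [ 557.6 -130.6  735.5] q [-0.356  0.387  0.236  0.16   2.033 -0.055] r 572.7 az -13.2 gap 58.7 F [ 0.1 -0.7 -1.3]
tilt 28.66 tilt az -3.1 toolz [ 0.479 -0.026 -0.877] y az -12.3
[[ 0.176  0.86   0.479]
 [ 0.982 -0.187 -0.026]
 [ 0.067  0.475 -0.877]]
```

carry_out --deltas '[[[0,3.5,-2.0],0,0.3],[[0,1,-0.6],0,0.3],[[0,-1,1],0,0.3],[[0,-1,2],0,0.3]]'

```text
clock: 9.25
eef_pos: [558.1, -129.0, 706.7]
eef_rot: [2.615, -0.066, 1.393]
wrist_force: [1.1, -0.4, 1.6]
finger_gap: 58.7
```

```bash
python3 -c "
from h import *
st();plan([425,-268,250],0,14)"
```

```text
t 9.25 p [ 558.1 -129.   706.7] q [-0.354  0.246  0.537  0.151  1.844 -0.08 ] r 572.8 az -13.0 gap 58.7 F [ 1.1 -0.4  1.6]
tilt 30.38 tilt az -3.7 toolz [ 0.505 -0.032 -0.863] y az -12.4
[[ 0.176  0.845  0.505]
 [ 0.982 -0.186 -0.032]
 [ 0.066  0.501 -0.863]]
9.25 [ 558.1 -129.   706.7] 3.539841409189173
[[[-1.4, -2.3, 2.4], 0.0, 0.83], [[-1.3, -2.2, 2.3], 0.0, 0.83], [[-1.4, -2.3, 2.4], 0.0, 0.83], [[-1.3, -2.2, 2.4], 0.0, 0.83], [[-1.4, -2.3, 2.3], 0.0, 0.83], [[-1.4, -2.2, 2.4], 0.0, 0.83], [[-1.3, -2.3, 2.4], 0.0, 0.83], [[-1.4, -2.2, 2.3], 0.0, 0.83], [[-1.3, -2.3, 2.4], 0.0, 0.83], [[-1.4, -2.2, 2.4], 0.0, 0.83], [[-1.3, -2.3, 2.3], 0.0, 0.83], [[-1.4, -2.3, 2.4], 0.0, 0.83], [[-1.4, -2.2, 2.4], 0.0, 0.83], [[-1.3, -2.3, 2.3], 0.0, 0.83]]
```

The tool tilt is now 30.4°. Moving to a hover above the scanner.

carry_out --deltas '[[[-1.4,-2.3,2.4],0,0.3],[[-1.3,-2.2,2.3],0,0.3],[[-1.4,-2.3,2.4],0,0.3],[[-1.3,-2.2,2.4],0,0.3],[[-1.4,-2.3,2.3],0,0.3],[[-1.4,-2.2,2.4],0,0.3],[[-1.3,-2.3,2.4],0,0.3],[[-1.4,-2.2,2.3],0,0.3],[[-1.3,-2.3,2.4],0,0.3],[[-1.4,-2.2,2.4],0,0.3],[[-1.3,-2.3,2.3],0,0.3],[[-1.4,-2.3,2.4],0,0.3],[[-1.4,-2.2,2.4],0,0.3],[[-1.3,-2.3,2.3],0,0.3],[[0,0,0],0,0.3],[[0,0,0],0,0.3]]'

```text
clock: 10.58
eef_pos: [426.9, -263.9, 261.2]
eef_rot: [2.621, -0.068, 1.392]
wrist_force: [0.7, 1.4, -1.3]
finger_gap: 58.8
```

Run:
```python
from h import *
st()
for n in('scene','top','wrist'): look(n,n+'3')
a=cv2.imread('pics/scene3.png');b=cv2.imread('pics/wrist3.png');c=cv2.imread('pics/top3.png')
cv2.imwrite('pics/a3.png',np.hstack([cv2.resize(a[150:350,300:500],(400,400)),cv2.resize(c[200:330,370:500],(400,400))]))
```

```text
t 10.58 p [ 426.9 -263.9  261.2] q [-0.796 -0.051  1.915  0.436  0.92  -0.802] r 501.9 az -31.7 gap 58.8 F [ 0.7  1.4 -1.3]
tilt 30.06 tilt az -3.5 toolz [ 0.5   -0.03  -0.865] y az -12.5
[[ 0.177  0.848  0.5  ]
 [ 0.982 -0.188 -0.03 ]
 [ 0.068  0.496 -0.865]]
```

View pics/a3.png

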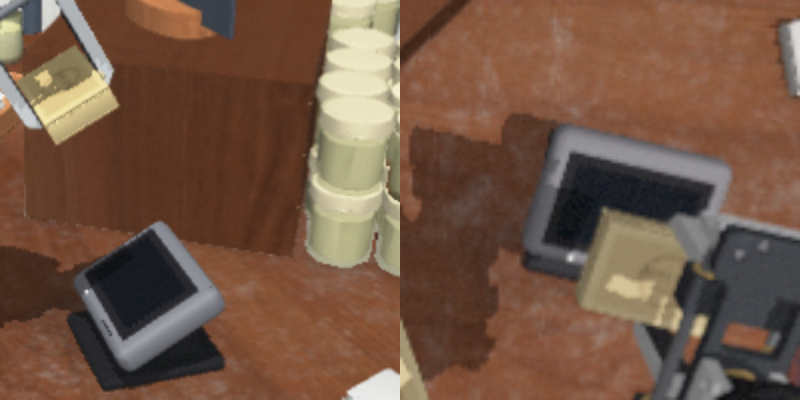

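View pics/wrist3.png

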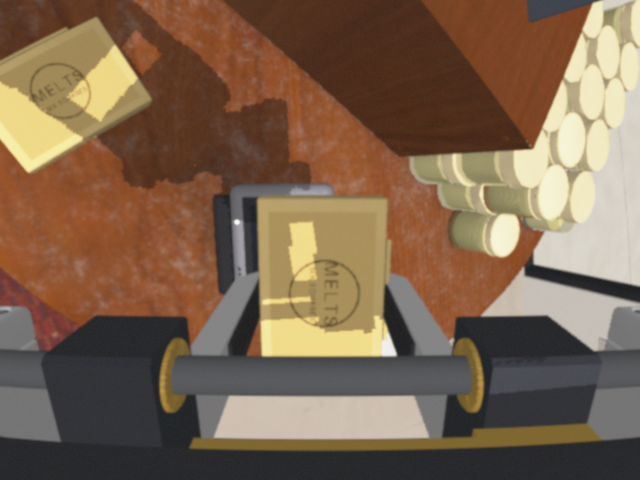

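View pics/scene3.png

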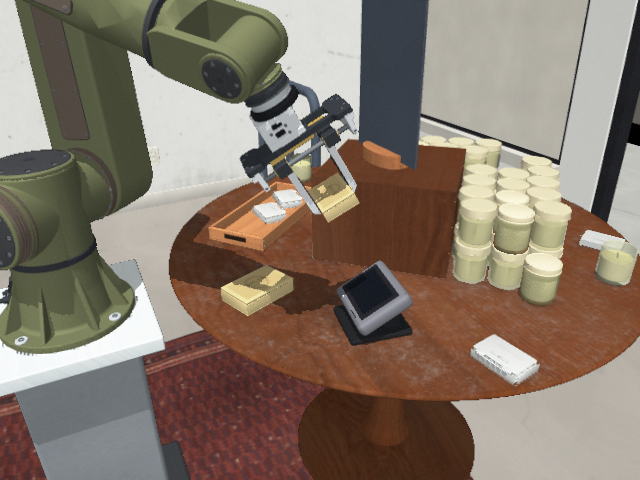

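The tin sits squarely in the jaws, seen in the wrist view at (262–385, 198–355), tilted above the scanner. Next I'll measure the lid plane and its position in the tool frame.

Run:
```python
from h import *
s=manip.read_state();Rt=R.from_euler('xyz',s['eef_rot']);pt=s['eef_pos']
def fit(P):
    for _ in range(3):
        m=P.mean(0);w=np.linalg.svd(P-m,full_matrices=False)[2];n=w[2]*np.sign(w[2,2]);r=(P-m)@n;P=P[abs(r)<2.5*r.std()+.3]
    return P.mean(0),n,r.std(),len(P)
desc=lambda n:('tilt',np.degrees(np.arccos(n[2])).round(2),'az',np.degrees(np.arctan2(n[1],n[0])).round(2))
X,p,c=cloud('wrist3')
m,n,sd,N=fit(X[215:345,275:375].reshape(-1,3));print('wrist lid',m.round(1),n.round(3),desc(n),sd,N)
nt=Rt.inv().apply(n);print('lid normal in tool',nt.round(3),'lid pt in tool',Rt.inv().apply(m-pt).round(1))
# lid corners by edges in the picture: cast onto the lid plane
def onp(c,uv,m,n):
    r=rays(c,uv);return c['eye']+r*(((m-c['eye'])@n)/(r@n))[:,None]
h=cv2.cvtColor(p,cv2.COLOR_RGB2HSV);mk=((h[...,0]>15)&(h[...,0]<32)&(h[...,1]>50)&(h[...,2]>80)).astype(np.uint8)
for row in(215,240,260):
    x=np.where(mk[row,240:400])[0]+240;print(row,x.min(),x.max())
x=np.where(mk[190:300,320])[0]+190;print('top row',x.min(), np.where(mk[190:300,280])[0].min()+190,np.where(mk[190:300,370])[0].min()+190)
q=onp(c,[[259,198],[387,198],[257,240],[386,240],[322,198],[324,293]],m,n);print((Rt.inv().apply(q-pt)).round(1))
t=q[1]-q[0];print('lid x dir az',np.degrees(np.arctan2(t[1],t[0])).round(1),t.round(1))
for f,sd_ in(('scene3',None),('top3',None)):
    X,p,c=cloud(f);h=cv2.cvtColor(p,cv2.COLOR_RGB2HSV)
    box=(slice(185,225),slice(315,355)) if f=='scene3' else (slice(265,305),slice(430,470))
    mk=((h[...,0]>15)&(h[...,0]<32)&(h[...,1]>50)&(h[...,2]>80));P=X[box][mk[box]]
    print(f,len(P),*[a if not hasattr(a,'round') else np.round(a,3) for a in fit(P)])
```

```text
wrist lid [ 432.9 -254.4  261.7] [-0.474  0.079  0.877] ('tilt', np.float64(28.68), 'az', np.float64(170.58)) 0.6007621329174572 12898
lid normal in tool [ 0.052  0.023 -0.998] lid pt in tool [10.   1.4  3.8]
215 257 386
240 257 390
260 258 390
top row 196 195 196
[[ 47.8 -27.3   5.1]
 [ 47.5  29.    6.4]
 [ 29.1 -28.8   4.1]
 [ 28.6  29.1   5.4]
 [ 47.6   0.3   5.7]
 [  4.    1.1   3.5]]
lid x dir az -12.5 [ 48.3 -10.7  27. ]
scene3 1135 [ 425.119 -282.787  253.601] [-0.531 -0.014  0.847] 7.191 1114
top3 1006 [ 438.056 -240.856  264.773] [ 0.347 -0.895  0.281] 15.602 1006
```

Run:
```python
from h import *
def fit(P):
    for _ in range(3):
        m=P.mean(0);w=np.linalg.svd(P-m,full_matrices=False)[2];n=w[2]*np.sign(w[2,2]);r=(P-m)@n;P=P[abs(r)<2.5*r.std()+.3]
    return m.round(1),n.round(4),r.std().round(2)
X,p,c=cloud('wrist1')
print('lid in tray',fit(X[208:288,282:332].reshape(-1,3)))
print('table',fit(X[200:330,100:190].reshape(-1,3)),fit(X[20:60,290:420].reshape(-1,3)))
b=np.concatenate([X[100:330:3,150:195].reshape(-1,3),X[20:60,290:420].reshape(-1,3)]);b=b[abs(b[:,2])<15];print(fit(b))
X,p,c=cloud('wrist3')
print('glass+bezel visible?',X[215,250],X[240,249]);b=X[120:190,150:225].reshape(-1,3);print('table3',fit(b))
b=np.concatenate([X[60:175,190:350:2].reshape(-1,3),X[225:265,130:190].reshape(-1,3)]);b=b[abs(b[:,2])<12];print(fit(b))
for f in('top0','scene0'):
    X,p,c=cloud(f);print(f,'table',fit((X[285:330,300:335] if f=='top0' else X[330:350,255:330]).reshape(-1,3)))
```

```text
lid in tray (array([432. , 149.2,  29.8]), array([-0.9891, -0.1469,  0.0093]), np.float64(13.7))
table (array([275.6, 109.8,  17.5]), array([-0.87  , -0.1604,  0.4662]), np.float64(24.15)) (array([448.3, 349.3,   2.1]), array([-0.1571,  0.9215,  0.3551]), np.float64(9.97))
(array([3.884e+02, 2.745e+02, 2.000e-01]), array([-1.7e-03, -9.0e-04,  1.0e+00]), np.float64(0.79))
glass+bezel visible? [ 471.38224367 -251.8651375    56.04050207] [ 464.88314389 -275.91820845   54.18672783]
table3 (array([ 438.9, -183.5,    2.1]), array([ 0.2328, -0.9706,  0.0604]), np.float64(20.12))
(array([ 5.011e+02, -1.863e+02,  4.000e-01]), array([-2.2e-03, -7.0e-04,  1.0e+00]), np.float64(0.8))
top0 table (array([398.7, -10.3,   5.7]), array([ 0.028 , -0.9994,  0.021 ]), np.float64(23.86))
scene0 table (array([ 3.499e+02, -2.710e+02,  2.000e-01]), array([-1.e-03,  4.e-04,  1.e+00]), np.float64(1.0))
```

Run:
```python
from h import *
n=np.array([-.4905,.0965,.866]);n/=np.linalg.norm(n);yw=np.cross([0,0,1],n);yw/=np.linalg.norm(yw);yw*=-1 if yw[1]<0 else 1;xw=np.cross(yw,n)
print('xw',xw.round(3),'yw',yw.round(3))
W0=np.array([490,-294,72.])
ct=ld('top0')[2];cs=ld('scene0')[2]
print('stamp top/scene',onz(ct,[[249.7,289.7]],28).round(1),onz(cs,[[253.4,225]],28).round(1),tri(ct,[249.7,289.7],cs,[253.4,225.]))
for f in('top0','scene0','top3','scene3'):
    X,p,c=cloud(f);v=p.max(2).astype(int);h=cv2.cvtColor(p,cv2.COLOR_RGB2HSV)
    Q=X-W0;a,b,z=Q@xw,Q@yw,Q@n
    on=(abs(z)<5)&(abs(a)<85)&(abs(b)<95)
    slab=on&(h[...,1]<110)
    print(f,'slab x',np.percentile(a[slab],[1,99]).round(1),'y',np.percentile(b[slab],[1,99]).round(1))
    dark=on&(v<75)&(abs(a)<50)&(abs(b)<65)
    l=np.median(z[dark]);print('  dark x',np.percentile(a[dark],[1,99]).round(1),'y',np.percentile(b[dark],[1,99]).round(1),'z',l.round(1),dark.sum())
    # same but casting rays on the plane z=0 (window plane) with the contour
    k=max(cv2.findContours(dark.astype(np.uint8),cv2.RETR_EXTERNAL,cv2.CHAIN_APPROX_NONE)[0],key=cv2.contourArea).reshape(-1,2)
    r=rays(c,k);P=c['eye']+r*(((W0-c['eye'])@n)/(r@n))[:,None]-W0
    R_=cv2.minAreaRect(np.float32(np.c_[P@xw,P@yw]));print('  ray rect',np.round(R_[0],1),np.round(R_[1],1),round(R_[2],1))
```

```text
xw [ 0.85  -0.167  0.5  ] yw [ 0.193  0.981 -0.   ]
stamp top/scene [[433.2 147.6  28. ]] [[432.8 141.6  28. ]] (array([434.00549526, 147.68582924,  25.10562511]), np.float64(1.4851356164403722))
top0 slab x [-48.   49.5] y [-60.8  64.1]
  dark x [-35.1  36.9] y [-49.4  54.7] z 1.1 1386
  ray rect [0.8 2.4] [106.3  73.2] 89.8
scene0 slab x [-48.8  48.2] y [-61.7  62.1]
  dark x [-37.3  36.5] y [-51.4  53. ] z 0.7 1666
  ray rect [-0.5  0.8] [106.5  75. ] 89.7
top3 slab x [-46.8  49.8] y [-59.6  65. ]
  dark x [-35.3  37. ] y [-47.9  55.4] z 1.0 897
  ray rect [-0.2  3. ] [106.4  75.1] 89.8
scene3 slab x [-48.9  48.3] y [-61.8  62.1]
  dark x [-37.6  36.3] y [-51.2  56. ] z 0.7 1690
  ray rect [-0.7  3.8] [112.5  75.7] 89.8
```

```bash
cat > fin.py <<'E'
from h import *
s,M=st();Rt=R.from_matrix(M)
n=np.array([-.4905,.0965,.866]);n/=np.linalg.norm(n);yw=np.array([.193,.981,0]);yw/=np.linalg.norm(yw);xw=np.cross(yw,n);W=np.array([490.2,-292.7,72.5])
def err(o,t=np.array([3.1,-.8,25.5]),nt=np.array([.052,.023,-.998])):
    O=s['eef_pos']+Rt.apply(t);d=O-W;print('origin in window frame',np.round([d@xw,d@yw,d@n],1));zt=Rt.apply(nt);print('tilt err about: x',np.degrees(zt@xw).round(2),'y',np.degrees(zt@yw).round(2))
    print('to go, tool cm',(Rt.inv().apply(W+80*n-O)/10).round(2),'turn',(np.degrees(np.arctan2(M[1,1],M[0,1]))+11.1).round(2))
err(0)
E
python3 fin.py
```

```text
t 10.73 p [ 428.1 -263.9  263.7] q [-0.794 -0.053  1.912  0.436  0.92  -0.803] r 502.9 az -31.7 gap 58.8 F [ 0.5 -0.4 -1.4]
tilt 30.27 tilt az -3.7 toolz [ 0.503 -0.032 -0.864] y az -12.3
[[ 0.175  0.846  0.503]
 [ 0.982 -0.184 -0.032]
 [ 0.065  0.5   -0.864]]
origin in window frame [ 37.2  21.  173.6]
tilt err about: x 1.31 y -0.79
to go, tool cm [-2.78 -3.69  9.2 ] turn -1.18
```

carry_out --deltas '[[[-0.5,-0.9,0],0,0.3],[[-1,-1.4,0.5],0,0.3],[[-0.7,-1,1.5],0,0.3],[[-0.4,-0.4,2.5],0,0.3],[[-0.2,0,2.5],0,0.3],[[0,0,1.5],0,0.3],[[0,0,0.7],0,0.3],[[0,0,0],0,0.3],[[0,0,0],0,0.3],[[0,0,0],0,0.3]]'

```text
clock: 11.57
eef_pos: [437.3, -287.5, 163.0]
eef_rot: [2.618, -0.066, 1.394]
wrist_force: [-0.5, -0.2, -0.9]
finger_gap: 58.8
```

```bash
python3 fin.py
```

```text
t 11.57 p [ 437.3 -287.5  163. ] q [-0.818  0.128  1.98   0.556  0.712 -0.99 ] r 523.3 az -33.3 gap 58.8 F [-0.5 -0.2 -0.9]
tilt 30.22 tilt az -3.6 toolz [ 0.502 -0.032 -0.864] y az -12.3
[[ 0.176  0.847  0.502]
 [ 0.982 -0.185 -0.032]
 [ 0.066  0.499 -0.864]]
origin in window frame [-1.3 -0.3 79.6]
tilt err about: x 1.36 y -0.81
to go, tool cm [ 0.04  0.13 -0.03] turn -1.21
```

carry_out --deltas '[[[0,0.1,0],0,0.3],[[0,0,0],0,0.3],[[0,0,0],0,0.3],[[0,0,0],0,0.3]]'

```text
clock: 11.9
eef_pos: [437.8, -287.5, 162.3]
eef_rot: [2.619, -0.067, 1.393]
wrist_force: [-0.3, 0.8, -2.0]
finger_gap: 58.6
```

```bash
python3 fin.py
python3 - <<'E'
from h import *
for n in('scene','top','wrist'): look(n,n+'4')
a=cv2.imread('pics/scene4.png');c=cv2.imread('pics/top4.png')
cv2.imwrite('pics/a4.png',np.hstack([cv2.resize(a[190:350,300:460],(400,400)),cv2.resize(c[200:330,370:500],(400,400))]))
s=manip.read_state();Rt=R.from_euler('xyz',s['eef_rot']);X,p,c=cloud('wrist4')
P=X[215:345,275:375].reshape(-1,3)
for _ in range(4):
    m=np.median(P,0) if _==0 else P.mean(0);w=np.linalg.svd(P-m,full_matrices=False)[2];n=w[2]*np.sign(w[2,2]);r=(P-m)@n;P=P[abs(r)<2.5*r.std()+.3]
print('lid n',n.round(3),np.degrees(np.arccos(n[2])),np.degrees(np.arctan2(n[1],n[0])),r.std(),'angle to window n',np.degrees(np.arccos(n@(np.array([-.4905,.0965,.866])/np.linalg.norm([-.4905,.0965,.866])))))
print('lid height over glass',(m-np.array([490.2,-292.7,72.5]))@np.array([-.4905,.0965,.866]),'in tool',Rt.inv().apply(m-s['eef_pos']).round(1))
for f in('scene0','scene4'):
    X,p,c=cloud(f);h=cv2.cvtColor(p,cv2.COLOR_RGB2HSV)
a=cv2.imread('pics/scene0.png').astype(int);b=cv2.imread('pics/scene4.png').astype(int);print('tray diff region',abs(a-b)[185:240,210:312].mean())
E
```

```text
t 11.9 p [ 437.8 -287.5  162.3] q [-0.817  0.13   1.979  0.555  0.712 -0.988] r 523.7 az -33.3 gap 58.6 F [-0.3  0.8 -2. ]
tilt 30.15 tilt az -3.5 toolz [ 0.501 -0.031 -0.865] y az -12.4
[[ 0.176  0.847  0.501]
 [ 0.982 -0.186 -0.031]
 [ 0.067  0.498 -0.865]]
origin in window frame [-1.3 -0.3 78.8]
tilt err about: x 1.44 y -0.84
to go, tool cm [ 0.04  0.13 -0.12] turn -1.27
lid n [-0.473  0.077  0.878] 28.602271464852855 170.78147016236397 0.6063633023233039 angle to window n 1.6783187202984255
lid height over glass 100.79242867447157 in tool [10.1  1.5  3.7]
tray diff region 38.24539512774807
```

View pics/a4.png

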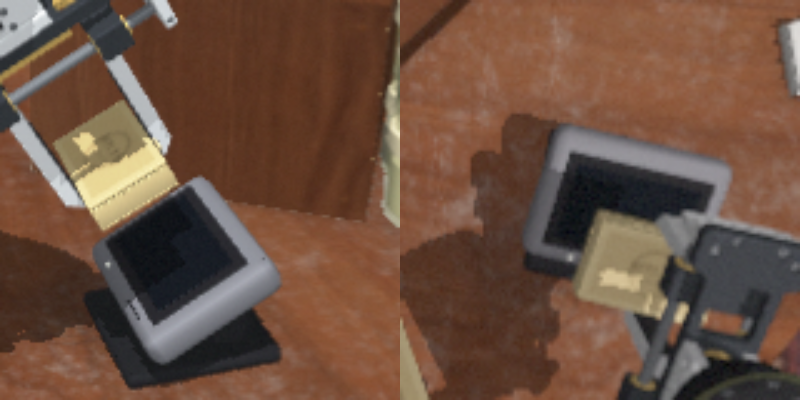

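View pics/wrist4.png

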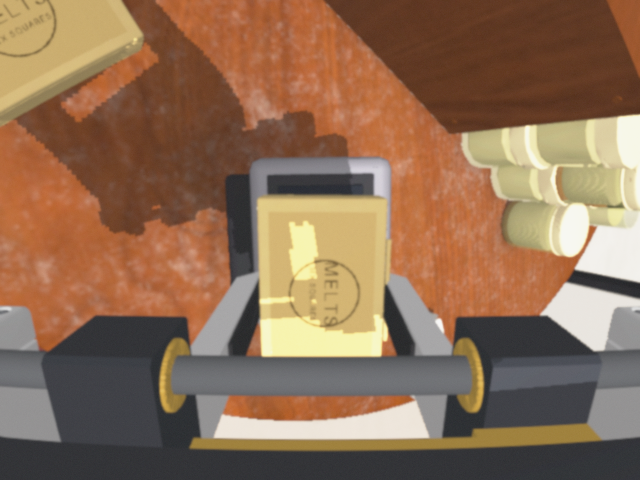

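View pics/top4.png

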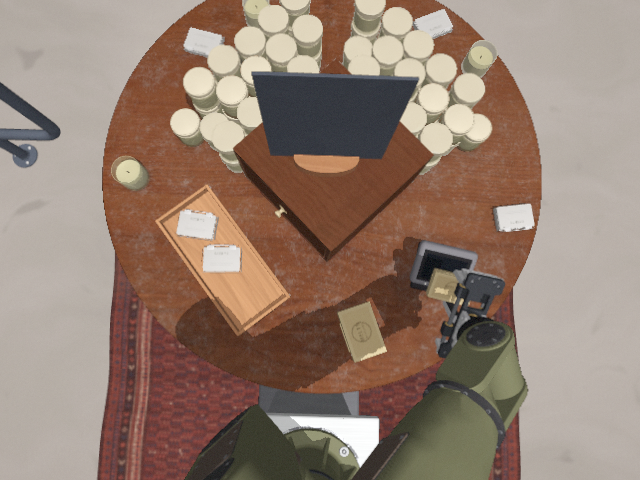

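All views agree: the tin is centred and aligned over the window, the card boxes are in place, and nothing is touching the scanner. Handing in.

```bash
python3 -c "
from h import *
print(workorder.sign_off())
s=manip.read_state();print(s['clock'],s['finger_gap'],s['eef_pos'])"
```

```text
the job is handed in; nothing more can be done
None
the job is handed in; nothing more can be done
```

I gripped the tray's 59 x 88 mm tin by its long sides and handed the job in at about 12 s. The tin was held still, lid up, over the scanner window. The larger tin on the table, about 83 x 121 mm, was the decoy and I left it alone.

The moves only turn about the tool's own z axis. To get the 30° tilt, I pushed gently against the arm's reach limit high above the table, then brought the tilted tin down to the scanner.

**Last checks before hand-in:**
- **Position:** the tin's origin was at about (-1, 0, 79) mm of the window frame, where (0, 0, 80) was asked.
- **Long side:** it lay within about 1° of the window's long side.
- **Grip:** the jaws held at 58.6 mm.
- **Card boxes:** both looked unmoved in the top view. A pixel comparison of the tray in the scene camera showed large differences, but that region included the removed tin and the arm's shadow, so it proves nothing either way.
- **Scanner:** I saw no contact.

**What was off or disagreed:**
- **Parallelism:** the lid measured 28.6° tilt against the window's 30.0°, so it is about 1.7° from parallel. I left this uncorrected.
- **Window position:** the cameras differed by about 2 to 5 mm across the window, so I used a middle value.

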